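# Set the flip tags of a specimen rack to match its full bays

### The arm

A 6-joint arm with a two-finger parallel gripper is mounted at the origin on a cart in front of the work surface, level with it; the furniture and walls round the work are solid. World frame = base frame: x ahead of the robot, y to its left, z up, the work surface at z = 0. Lengths are in mm, angles in rad, forces in N, time in s.
With the tool pointing down it reaches from about 350 to 850 mm from the base axis. Payload 8.1 kg.
Tool frame: the origin (TCP) lies at the very end of the fingers, on their centre line; the grasp point (between the pads) lies 19 mm behind it; z points along the fingers, x is the direction in which the jaws open and shut, and the axes are right-handed (so a half turn about z gives the same grasp; the last joint's range is limited). The gripper opens to 85 mm and grips with 20 to 120 N. Pads are 22 mm wide; open, the fingers measure 114 mm over their backs; the gripper's body (76 mm by 85 mm) begins 54 mm behind the grasp point. The pads swing forward as they close: fully open they stand 13 mm farther back than shut.
Start: joints at [1.025, 0.13, 1.488, -0, 1.523, -0.085], TCP at [266.779, 537.433, 231.292] pointing down, gripper open.
Joint ranges: [-2.96, 2.96], [-0.89, 2.26], [0.02, 2.5], [-1.34, 4.48], [0, 2.73], [-2.66, 2.66]. Speed limits (rad/s): [2.39, 2.39, 2.79, 3.14, 3.14, 3.14].

### API

Orientations are given as a unit quaternion [w, x, y, z].
In Python, from bench import arm gives the robot as it stands. The module is installed in compiled form; this text tells all that it offers.
- The arm moves only by the tool drive_tool, never from a script. Its argument "deltas" is a list of rows, each a list of 6 numbers: the shift along the tool's x, y, z in m, then the turn, a rotation vector about the tool's x, y, z in degrees. A call has 1 to 12 rows; each row shifts and turns the commanded pose from where the row before left it, along the tool's axes as they then stand; what a row does not reach is not made up. A row lasts 1/8 s, in which the tool goes at most 62.5 mm and 10.7 degrees, less where a joint would pass 70% of its speed; a pose out of reach is approached as far as the arm can. A call with a gripper value outside its range is refused whole. "grip" is the finger opening in m, from 0 to 0.0854, set as the call begins (left out, the last holds). The fingers move at their own pace and stop on an object; "force" is the grip in N (left out, the last holds). Time passes only in rows, so rows that do not move let the fingers close. It gives the time, the measured TCP pose, the force and the opening at its end, in the units of the state.
- arm.sense(): the state, without advancing time (a new reading comes with each control period).
- arm.snapshot(name): name is "scene" or "top"; returns the picture (420x560x3 uint8, blue, green, red); there is no depth.
- arm.camera_info(name): a dict with "fx", "fy", "cx", "cy" (pixels), "rvec" (rotation vector, rad) and "tvec" (3), from world to camera coordinates, as OpenCV has them. Camera axes: x right, y down, z forward; pixel columns grow to the right and rows downward; lengths in mm; the calibration is good to about 2 mm. A picture is of the moment at which its call begins. camera_info takes no time and is no camera call.
- arm.hand_in(): hands the job in, once; it reports no verdict.
The state is a dict: "clock": time; "joint_pos": joint angles; "qvel": joint speeds; "effort": joint torques, N m; "tool_pos": TCP position; "tcp_rot": TCP orientation; "wrist_force": force on the tool from outside, world axes, zero at the start; "torque": the same for the moment, N m; "finger_gap": finger opening in mm.
Only numpy, scipy, OpenCV 4.12 (cv2) and the standard library are available. Lean on these libraries where they do the work, as an engineer would, in place of code of your own. Each camera call takes 0.05 s, during which the arm holds its last target. There are 200 camera calls.

### The job

Bring the flip tags on the front rail of the specimen rack up to date with your fingertips: in the end the tag of every full bay (all three pockets of its carrier hold a specimen) must be folded right over to show its green face, and every other tag (part-filled or empty bay) must be folded over to show red. Push the hinged leaves over gently, without pinching them, and leave alone any tag that is already right. Nothing is picked up: the specimens in the rack and the loose specimen, tweezers and loupe on the desk stay where they are.

Things in the scene. Friction and masses are not known exactly. Their poses are not given: they have to be found in the camera images.
- rack: Grey specimen rack, 132 x 386 mm, four bays 92 mm apart along its y; origin: centre of its underside; x points away from the robot, along the bays, y to the left. White carriers with three pockets 32 mm apart along x stand in the bays. Two carriers are full (three specimens), one holds two, one is empty; which bay has which changes. Rack, carriers and specimens end below 32 mm height.
- tag_a_mount: Fixed black clip (24 x 24 x 11 mm) of a flip tag on the rack's front rail, central to its bay: the carrier's middle is at x = +61.5 mm, y = 0 in its frame. Origin: centre of its underside, 30 mm above the desk; axes as the rack's. The leaf's hinge spindle (7 mm thick) starts 11 mm above the origin, leans back by 0.436 rad towards +x and ends 58 mm along its axis.
- tag_b_mount: Fixed black clip (24 x 24 x 11 mm) of a flip tag on the rack's front rail, central to its bay: the carrier's middle is at x = +61.5 mm, y = 0 in its frame. Origin: centre of its underside, 30 mm above the desk; axes as the rack's. The leaf's hinge spindle (7 mm thick) starts 11 mm above the origin, leans back by 0.436 rad towards +x and ends 58 mm along its axis.
- tag_c_mount: Fixed black clip (24 x 24 x 11 mm) of a flip tag on the rack's front rail, central to its bay: the carrier's middle is at x = +61.5 mm, y = 0 in its frame. Origin: centre of its underside, 30 mm above the desk; axes as the rack's. The leaf's hinge spindle (7 mm thick) starts 11 mm above the origin, leans back by 0.436 rad towards +x and ends 58 mm along its axis.
- tag_d_mount: Fixed black clip (24 x 24 x 11 mm) of a flip tag on the rack's front rail, central to its bay: the carrier's middle is at x = +61.5 mm, y = 0 in its frame. Origin: centre of its underside, 30 mm above the desk; axes as the rack's. The leaf's hinge spindle (7 mm thick) starts 11 mm above the origin, leans back by 0.436 rad towards +x and ends 58 mm along its axis.
- tag_a (a joint): Leaf angle of the tag on tag_a_mount, rad. 0: folded to the left (+y), red face to the robot; 3.14: folded right (-y), green face shown; it swings like a page round the robot's side (1.57: straight at the robot). Hinge nearly free: let go, the leaf falls to the nearer side, on to its stop. White-edged plate, about 16 g, 2.6 mm thick, 2 to 38 mm out from the spindle.
- tag_b (a joint): Leaf angle of the tag on tag_b_mount, rad. 0: folded to the left (+y), red face to the robot; 3.14: folded right (-y), green face shown; it swings like a page round the robot's side (1.57: straight at the robot). Hinge nearly free: let go, the leaf falls to the nearer side, on to its stop. White-edged plate, about 16 g, 2.6 mm thick, 2 to 38 mm out from the spindle.
- tag_c (a joint): Leaf angle of the tag on tag_c_mount, rad. 0: folded to the left (+y), red face to the robot; 3.14: folded right (-y), green face shown; it swings like a page round the robot's side (1.57: straight at the robot). Hinge nearly free: let go, the leaf falls to the nearer side, on to its stop. White-edged plate, about 16 g, 2.6 mm thick, 2 to 38 mm out from the spindle.
- tag_d (a joint): Leaf angle of the tag on tag_d_mount, rad. 0: folded to the left (+y), red face to the robot; 3.14: folded right (-y), green face shown; it swings like a page round the robot's side (1.57: straight at the robot). Hinge nearly free: let go, the leaf falls to the nearer side, on to its stop. White-edged plate, about 16 g, 2.6 mm thick, 2 to 38 mm out from the spindle.
- tag_a_edge (a point): Middle of the free outer edge of tag_a's leaf; it turns with the leaf. The edge is 44 mm long; folded, the leaf stands 45 to 87 mm above the desk, leaning back. Open behind a folded leaf except for a steel stop bar, 20 mm wide across the spindle, its top 52 mm above the desk: a fingertip can come down behind the outer half. Leaves of neighbouring tags stay at least 16 mm apart.
- tag_b_edge (a point): Middle of the free outer edge of tag_b's leaf; it turns with the leaf. The edge is 44 mm long; folded, the leaf stands 45 to 87 mm above the desk, leaning back. Open behind a folded leaf except for a steel stop bar, 20 mm wide across the spindle, its top 52 mm above the desk: a fingertip can come down behind the outer half. Leaves of neighbouring tags stay at least 16 mm apart.
- tag_c_edge (a point): Middle of the free outer edge of tag_c's leaf; it turns with the leaf. The edge is 44 mm long; folded, the leaf stands 45 to 87 mm above the desk, leaning back. Open behind a folded leaf except for a steel stop bar, 20 mm wide across the spindle, its top 52 mm above the desk: a fingertip can come down behind the outer half. Leaves of neighbouring tags stay at least 16 mm apart.
- tag_d_edge (a point): Middle of the free outer edge of tag_d's leaf; it turns with the leaf. The edge is 44 mm long; folded, the leaf stands 45 to 87 mm above the desk, leaning back. Open behind a folded leaf except for a steel stop bar, 20 mm wide across the spindle, its top 52 mm above the desk: a fingertip can come down behind the outer half. Leaves of neighbouring tags stay at least 16 mm apart.
- spec_a1: Round moulded specimen, 25 mm across, 12 to 14 mm high, standing in the middle pocket of a carrier in the rack; its top is at most 32 mm above the desk. Origin: centre of its underside.
- spec_a2: Round moulded specimen, 25 mm across, 12 to 14 mm high, standing in the pocket nearest the rail of a carrier in the rack; its top is at most 32 mm above the desk. Origin: centre of its underside.
- spec_a3: Round moulded specimen, 25 mm across, 12 to 14 mm high, standing in the pocket farthest from the rail of a carrier in the rack; its top is at most 32 mm above the desk. Origin: centre of its underside.
- spec_b1: Round moulded specimen, 25 mm across, 12 to 14 mm high, standing in the middle pocket of a carrier in the rack; its top is at most 32 mm above the desk. Origin: centre of its underside.
- spec_b2: Round moulded specimen, 25 mm across, 12 to 14 mm high, standing in the pocket nearest the rail of a carrier in the rack; its top is at most 32 mm above the desk. Origin: centre of its underside.
- spec_b3: Round moulded specimen, 25 mm across, 12 to 14 mm high, standing in the pocket farthest from the rail of a carrier in the rack; its top is at most 32 mm above the desk. Origin: centre of its underside.
- spec_c1: Round moulded specimen, 25 mm across, 12 to 14 mm high, standing in the middle pocket of a carrier in the rack; its top is at most 32 mm above the desk. Origin: centre of its underside.
- spec_c2: Round moulded specimen, 25 mm across, 12 to 14 mm high, standing in the pocket nearest the rail of a carrier in the rack; its top is at most 32 mm above the desk. Origin: centre of its underside.
- loose_specimen: Black round moulded specimen, 30 mm across, 19 mm high, lying on the desk in front of the rack, not to be disturbed. Origin: centre of its underside.
- tweezers: Steel tweezers, 137 mm long (along their y), 10 mm high, lying on the desk in front of the rack, not to be disturbed. Origin: centre of the underside.
- loupe: Folding pocket loupe, 35 x 28 x 12 mm, lying on the desk in front of the rack, not to be disturbed. Origin: centre of the underside.
Things that resemble listed ones, but are neither listed nor needed, are in the scene too. Leave any purple or turquoise look-alike of the spec_a1 alone. Leave any blue look-alike of the spec_b1 alone.

How it is judged (in metres and radians):
At the end, for the whole second after the job is handed in: Each tag in front of a bay with three specimens is folded to the right on to its stop (green, joint above 2.9 rad), each other tag to the left (red, joint below 0.24 rad), and every specimen is within 8 mm of where it stood ((((horizontal distance between tag_a_mount and spec_a1 below 0.085 m or horizontal distance between tag_a_mount and spec_b1 below 0.085 m) and value of joint tag_a above 2.9 rad) or (not (horizontal distance between tag_a_mount and spec_a1 below 0.085 m or horizontal distance between tag_a_mount and spec_b1 below 0.085 m) and value of joint tag_a below 0.24 rad)) and (((horizontal distance between tag_b_mount and spec_a1 below 0.085 m or horizontal distance between tag_b_mount and spec_b1 below 0.085 m) and value of joint tag_b above 2.9 rad) or (not (horizontal distance between tag_b_mount and spec_a1 below 0.085 m or horizontal distance between tag_b_mount and spec_b1 below 0.085 m) and value of joint tag_b below 0.24 rad)) and (((horizontal distance between tag_c_mount and spec_a1 below 0.085 m or horizontal distance between tag_c_mount and spec_b1 below 0.085 m) and value of joint tag_c above 2.9 rad) or (not (horizontal distance between tag_c_mount and spec_a1 below 0.085 m or horizontal distance between tag_c_mount and spec_b1 below 0.085 m) and value of joint tag_c below 0.24 rad)) and (((horizontal distance between tag_d_mount and spec_a1 below 0.085 m or horizontal distance between tag_d_mount and spec_b1 below 0.085 m) and value of joint tag_d above 2.9 rad) or (not (horizontal distance between tag_d_mount and spec_a1 below 0.085 m or horizontal distance between tag_d_mount and spec_b1 below 0.085 m) and value of joint tag_d below 0.24 rad)) and distance of each of spec_a1, spec_a2, spec_a3, spec_b1, spec_b2, spec_b3, spec_c1, spec_c2 from where it was at the start of the episode below 0.008 m); the robot touches nothing.
It fails at once if a specimen in the rack is moved by more than 15 mm or lifted (distance of any of spec_a1, spec_a2, spec_a3, spec_b1, spec_b2, spec_b3, spec_c1, spec_c2 from where it was at the start of the episode above 0.015 m).
It fails at once if the loose specimen, the tweezers or the loupe is moved by more than 15 mm or picked up (distance of any of loose_specimen, tweezers, loupe from where it was at the start of the episode above 0.015 m).
It fails at once if a tag is pinched or struck with more than 15 N (contact force between the fingers and tag_a_mount above 15 N or contact force between the fingers and tag_b_mount above 15 N or contact force between the fingers and tag_c_mount above 15 N or contact force between the fingers and tag_d_mount above 15 N).
It fails at once if a tag that was already right is turned over (((horizontal distance between tag_a_mount and spec_a1 below 0.085 m or horizontal distance between tag_a_mount and spec_b1 below 0.085 m) and value of joint tag_a below 1.57 rad) or ((horizontal distance between tag_b_mount and spec_a1 below 0.085 m or horizontal distance between tag_b_mount and spec_b1 below 0.085 m) and value of joint tag_b below 1.57 rad) or (not (horizontal distance between tag_c_mount and spec_a1 below 0.085 m or horizontal distance between tag_c_mount and spec_b1 below 0.085 m) and value of joint tag_c above 1.57 rad) or (not (horizontal distance between tag_d_mount and spec_a1 below 0.085 m or horizontal distance between tag_d_mount and spec_b1 below 0.085 m) and value of joint tag_d above 1.57 rad)).
It also fails if it takes over 67 s, if anything falls off the work surface, if the arm or the gripper's body presses on something with over 40 N, if the wrist force passes 120 N, or if a joint passes its speed limit or range.

## Working session

There is one attempt and no reset: what is moved stays moved. The work goes in short steps, Python scripts to look and compute and a tool call to move; the robot and the scene stay as the last step left them, time stands still between calls to the robot, and variables do not carry over. Pictures are saved under pics/ and viewed, about 8 in all and at most 12, crops included, and the job is handed in when it is done.

Besides the shell and the picture viewer there is one more tool, called in YAML: its name, and indented under it one key for each argument. drive_tool: Moves the arm, as the interface text tells. Its arguments: {"type":"object","properties":{"deltas":{"type":"array","items":{"type":"array","items":{"type":"number"}}},"grip":{"type":"number"},"force":{"type":"number"}},"required":["deltas"]}

```bash
mkdir -p pics; python3 - <<'E'
from bench import arm
import cv2
for n in("scene","top"):
    cv2.imwrite(f"pics/{n}0.png",arm.snapshot(n)); print(n,arm.camera_info(n))
print(arm.sense())
E
```

```text
scene {'fx': 533.3048897818321, 'fy': 533.3048897818321, 'cx': 288.97052096058025, 'cy': 215.47969325231642, 'rvec': array([ 1.92521925, -0.84225622,  0.47442567]), 'tvec': array([-435.19915259,  226.69064276,  884.27583879])}
top {'fx': 471.2392091744453, 'fy': 471.2392091744453, 'cx': 285.4218203146295, 'cy': 205.07619017938603, 'rvec': array([ 2.14662462, -2.19579359,  0.11156577]), 'tvec': array([-110.35332397,  521.38784602,  876.89795204])}
{'clock': 0.1, 'joint_pos': array([ 1.02459928e+00,  1.31108053e-01,  1.48915514e+00,  1.00654489e-05,
        1.52303607e+00, -8.53965704e-02]), 'qvel': array([-0.00091495, -0.0001872 , -0.00322144, -0.00047007, -0.00043956,
       -0.00032255]), 'effort': array([-1.13523015e-05, -5.70945883e+01, -5.01944268e+01, -1.51456325e-04,
        7.90970604e-03, -5.19604703e-05]), 'tool_pos': array([266.51264441, 537.00066737, 230.34433462]), 'tcp_rot': array([ 3.81664788e-04,  8.49901353e-01,  5.26941137e-01, -7.63209614e-04]), 'wrist_force': array([ 0.19575187, -0.05243203, -0.37963478]), 'torque': array([-0.04827621, -0.02053606,  0.01117754]), 'finger_gap': 85.36535338550908}
```

View pics/scene0.png

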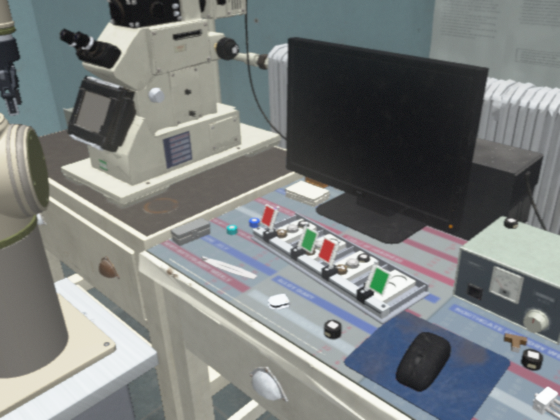

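View pics/top0.png

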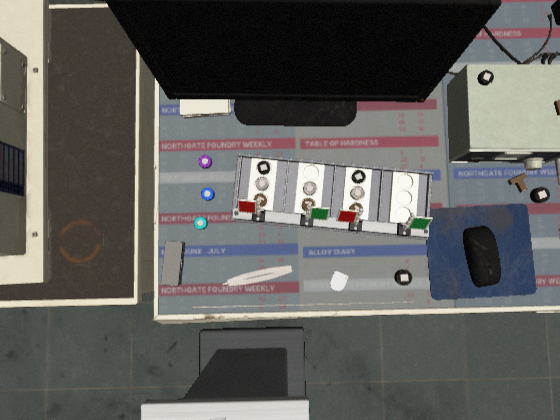

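Scene view: the four tags read red, green, red, green from left to right. In the top view the rack spans about (237,155) to (430,235), with black clips near (258,217), (307,221), (355,228) and (403,232). I'll zoom in on the pockets.

```bash
cat > h.py <<'E'
from bench import arm
import cv2, numpy as np
def ray(n,uv,z):
    c=arm.camera_info(n); R,_=cv2.Rodrigues(c["rvec"]); o=-R.T@c["tvec"]
    d=R.T@np.array([(uv[0]-c["cx"])/c["fx"],(uv[1]-c["cy"])/c["fy"],1]); return o+d*(z-o[2])/d[2]
def proj(n,P):
    c=arm.camera_info(n); K=np.array([[c["fx"],0,c["cx"]],[0,c["fy"],c["cy"]],[0,0,1]])
    return cv2.projectPoints(np.float64(P).reshape(-1,1,3),c["rvec"],c["tvec"],K,None)[0].reshape(-1,2)
E
python3 - <<'E'
from h import *
im=cv2.imread("pics/top0.png"); cv2.imwrite("pics/crop.png",cv2.resize(im[145:245,228:438],None,fx=3.8,fy=3.8,interpolation=cv2.INTER_CUBIC))
hsv=cv2.cvtColor(im,cv2.COLOR_BGR2HSV)
s=im.copy();
for nm,m in(("g",(hsv[...,0]>45)&(hsv[...,0]<75)&(hsv[...,1]>150)),("r",((hsv[...,0]<6)|(hsv[...,0]>174))&(hsv[...,1]>180))):
    n,l,st,ce=cv2.connectedComponentsWithStats(m.astype(np.uint8))
    for i in range(1,n):
        if st[i][4]>40: print(nm,st[i],ce[i],ray("top",ce[i],66))
for p in [(237,155),(432,172),(430,237),(234,217)]: print(p,ray("top",p,25))
for nm,p in (("tweez",(258,275)),("loupe",(339,281)),("spec",(403,277))): print(nm,ray("top",p,8))
for p in [(110,0),(160,98),(430,100),(498,0)]: print("mon",ray("top",p,200))
E
```

```text
g [311 209  17  10 135] [318.77037037 213.45185185] [ 497.99847551 -182.58910252   66.        ]
g [410 219  20  10 134] [419.29104478 223.08208955] [ 476.22523033 -365.51572095   66.        ]
r [239 201  16  11 144] [246.65972222 206.30555556] [514.10161884 -50.98106446  66.        ]
r [339 211  17  11 142] [346.71830986 216.        ] [ 492.17423257 -233.52009784   66.        ]
(237, 155) [618.56891504 -30.47202197  25.        ]
(432, 172) [ 576.73556404 -406.92859796   25.        ]
(430, 237) [ 451.48872057 -396.36589307   25.        ]
(234, 217) [498.16708605 -23.23103065  25.        ]
tweez [386.43400039 -66.31467591   8.        ]
loupe [ 371.44887695 -221.94361972    8.        ]
spec [ 376.25316979 -345.48291547    8.        ]
mon [840.55848644 154.25956816 200.        ]
mon [675.90117657  72.92124317 200.        ]
mon [ 663.16598693 -353.90613845  200.        ]
mon [ 826.84650525 -472.79407265  200.        ]
```

View pics/crop.png

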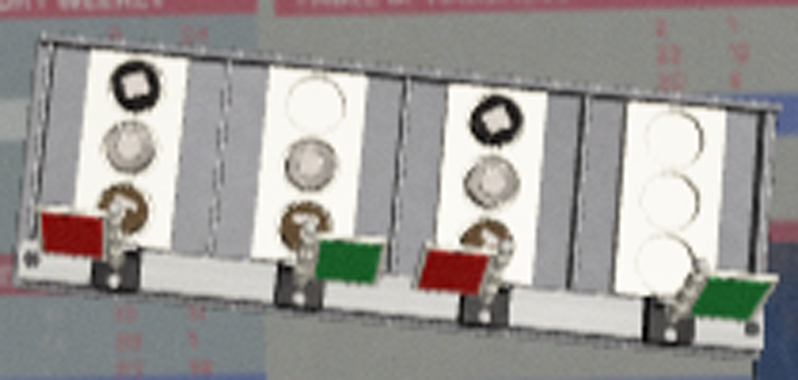

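All four tags are wrong. From the left the bays hold 3, 2, 3 and 0 specimens, and the tags show red, green, red and green. Next I'll check the microscope and monitor clearances and the current offsets in the tool frame.

```bash
python3 - <<'E'
from h import *
for p in [(110,205),(62,170),(280,140),(95,185)]: print("micro base",p,ray("scene",p,0),ray("scene",p,30))
print("gripper px",proj("scene",[[266,537,230],[266,537,300]]))
for p in [(288,157),(452,228)]: print("mon low edge s",[ray("scene",p,z).round() for z in(60,100,150)])
for p in [(160,98),(430,100)]: print("mon t",[ray("top",p,z).round() for z in(60,100,150,300)])
print("microscope top view right edge",[ray("top",(45,150),z).round() for z in(0,100,300)],[ray("top",(45,283),z).round() for z in(0,100,300)])
E
```

```text
micro base (110, 205) [373.86398818 380.41705831   0.        ] [346.7625811  323.12805504  30.        ]
micro base (62, 170) [397.95299998 691.84139442   0.        ] [369.66853396 619.25772709  30.        ]
micro base (280, 140) [989.44032836 378.30879177   0.        ] [932.10675175 321.12332964  30.        ]
micro base (95, 185) [409.55553929 521.19000921   0.        ] [380.70124966 456.98736836  30.        ]
gripper px [[ 17.71281779 115.09465624]
 [  9.78393947  85.88604596]]
mon low edge s [array([794., 155.,  60.]), array([724.,  87., 100.]), array([636.,   1., 150.])]
mon low edge s [array([ 735., -366.,   60.]), array([ 669., -397.,  100.]), array([ 586., -435.,  150.])]
mon t [array([724., 110.,  60.]), array([710.,  99., 100.]), array([693.,  86., 150.]), array([642.,  46., 300.])]
mon t [array([ 708., -399.,   60.]), array([ 696., -386.,  100.]), array([ 679., -370.,  150.]), array([ 631., -321.,  300.])]
microscope top view right edge [array([643., 355.,   0.]), array([619., 303., 100.]), array([573., 201., 300.])] [array([380., 347.,   0.]), array([385., 297., 100.]), array([396., 196., 300.])]
```

drive_tool:
  deltas:
    - [-0.033,0.0225,0,0,0,0]
    - [-0.033,0.0225,0,0,0,0]
    - [-0.033,0.0225,0,0,0,0]
    - [-0.033,0.0225,0,0,0,0]
    - [-0.033,0.0225,0,0,0,0]
    - [-0.033,0.0225,0,0,0,0]
    - [0,0,0,0,0,0]
  grip: 0

```text
clock: 0.98
tool_pos: [299.9, 298.2, 231.1]
tcp_rot: [0.0, 0.851, 0.526, -0.0]
wrist_force: [-0.5, 0.0, 0.1]
finger_gap: -0.4
```

drive_tool:
  deltas:
    - [0,0,0,0,0,10.06]
    - [0,0,0,0,0,10.06]
    - [0,0,0,0,0,10.06]
    - [0,0,0,0,0,10.06]
    - [0,0,0,0,0,10.06]
    - [0,0,0,0,0,10.06]
    - [0,0,0,0,0,10.06]
    - [0,0,0,0,0,0]

```text
clock: 1.98
tool_pos: [299.4, 300.5, 231.0]
tcp_rot: [0.0, 0.998, -0.059, -0.0]
wrist_force: [-0.1, 0.4, 0.0]
finger_gap: 0.0
```

```bash
cat >> h.py <<'E'
M=np.array([[500.2-10.95*i,-69.5-91.5*i,30] for i in range(4)])
ex=np.array([.9929,-.1187,0]); ey=np.array([.1187,.9929,0])
def rel():
    s=arm.sense(); p=s["tool_pos"]; print("t",s["clock"],"p",p.round(1),"q",s["tcp_rot"].round(3),"F",s["wrist_force"].round(1),"gap",s["finger_gap"])
    for i in range(4): d=p-M[i]; print("tag",i+1,"u(x fwd) %.1f  right %.1f"%(d@ex,-d@ey),"z %.1f"%p[2])
E
python3 -c "from h import *; rel()"
```

```text
t 1.975 p [299.4 300.5 231. ] q [ 0.     0.998 -0.059 -0.   ] F [-0.1  0.4  0. ] gap 0.03993154248398541
tag 1 u(x fwd) -243.3  right -343.5 z 231.0
tag 2 u(x fwd) -243.3  right -435.7 z 231.0
tag 3 u(x fwd) -243.3  right -527.8 z 231.0
tag 4 u(x fwd) -243.3  right -620.0 z 231.0
```

drive_tool:
  deltas:
    - [0.026,0.0494,0,0,0,0]
    - [0.026,0.0494,0,0,0,0]
    - [0.036,0.0394,0,0,0,0]
    - [0.036,0.0394,0,0,0,0]
    - [0.041,0.0344,0,0,0,0]
    - [0.041,0.0344,0.02,0,0,0]
    - [0.041,0.0344,0.04,0,0,0]
    - [0.041,0.0344,0.04,0,0,0]
    - [0,0,0,0,0,0]
    - [0,0,0,0,0,0]

```text
clock: 3.22
tool_pos: [543.3, -41.6, 136.4]
tcp_rot: [-0.0, 0.998, -0.058, -0.0]
wrist_force: [0.3, -0.1, 0.5]
finger_gap: 0.2
```

```bash
python3 - <<'E'
from h import *
rel()
s=arm.snapshot("scene")[150:330,220:460]; t=arm.snapshot("top")[120:260,200:440]
a=cv2.resize(s,(560,420),interpolation=2); b=cv2.resize(t,(240,140))
cv2.imwrite("pics/p1.png",cv2.resize(s,(800,600),interpolation=2))
E
```

```text
t 3.225 p [543.3 -41.6 136.4] q [-0.     0.998 -0.058 -0.   ] F [ 0.3 -0.1  0.5] gap 0.2414407516294684
tag 1 u(x fwd) 39.5  right -32.8 z 136.4
tag 2 u(x fwd) 39.5  right -125.0 z 136.4
tag 3 u(x fwd) 39.5  right -217.1 z 136.4
tag 4 u(x fwd) 39.5  right -309.3 z 136.4
```

View pics/p1.png

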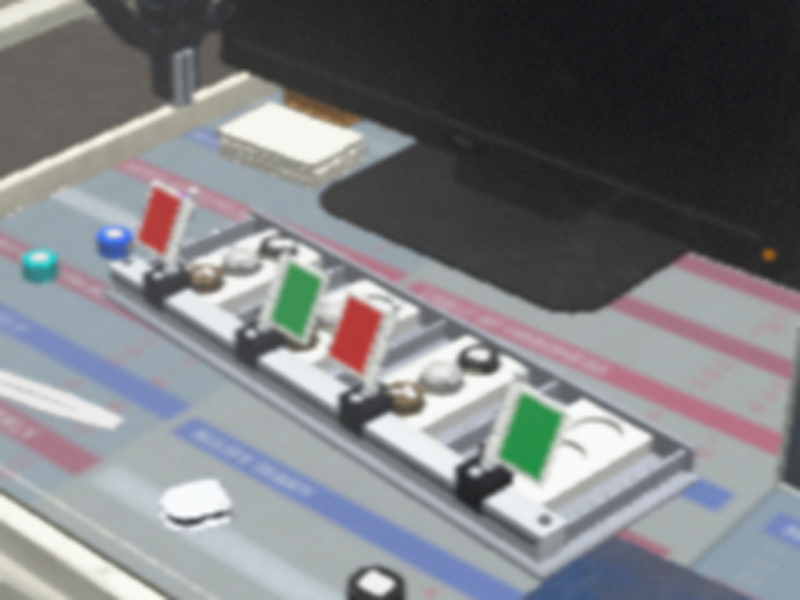

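The tip is above and behind the left tag, at about (183,100) in the crop, and the leaf is still folded at (162,220). I'll descend behind its outer half.

drive_tool:
  deltas:
    - [0.0025,0.005,0.01,0,0,0]
    - [0,0,0.02,0,0,0]
    - [0,0,0.02,0,0,0]
    - [0,0,0.015,0,0,0]
    - [0,0,0.005,0,0,0]
    - [0,0,0,0,0,0]
    - [0,0,0,0,0,0]

```text
clock: 4.2
tool_pos: [546.0, -47.4, 67.4]
tcp_rot: [0.0, 0.998, -0.059, 0.001]
wrist_force: [-0.1, -0.4, -0.7]
finger_gap: -0.0
```

```bash
python3 -c "from h import *; rel()"
```

```text
t 4.2 p [546.  -47.4  67.4] q [ 0.     0.998 -0.059  0.001] F [-0.1 -0.4 -0.7] gap -0.0037117255628707512
tag 1 u(x fwd) 42.9  right -27.3 z 67.4
tag 2 u(x fwd) 42.9  right -119.5 z 67.4
tag 3 u(x fwd) 42.9  right -211.6 z 67.4
tag 4 u(x fwd) 42.9  right -303.8 z 67.4
```

drive_tool:
  deltas:
    - [-0.008,0,0,0,0,0]
    - [-0.008,0,0,0,0,0]
    - [-0.008,0,0,0,0,0]
    - [-0.008,0.002,0,0,0,0]
    - [-0.008,0.002,0,0,0,0]
    - [-0.008,0.002,0,0,0,0]
    - [-0.008,0.002,0,0,0,0]
    - [0,0,0,0,0,0]

```text
clock: 5.2
tool_pos: [488.2, -48.7, 66.4]
tcp_rot: [-0.0, 0.998, -0.06, -0.0]
wrist_force: [0.6, -0.0, -0.6]
finger_gap: -0.1
```

```bash
python3 - <<'E'
from h import *
rel()
s=arm.snapshot("scene")[150:330,220:460]
cv2.imwrite("pics/p2.png",cv2.resize(s,(800,600),interpolation=2))
E
```

```text
t 5.2 p [488.2 -48.7  66.4] q [-0.     0.998 -0.06  -0.   ] F [ 0.6 -0.  -0.6] gap -0.11619103665340828
tag 1 u(x fwd) -14.4  right -19.2 z 66.4
tag 2 u(x fwd) -14.4  right -111.4 z 66.4
tag 3 u(x fwd) -14.4  right -203.5 z 66.4
tag 4 u(x fwd) -14.4  right -295.7 z 66.4
```

View pics/p2.png

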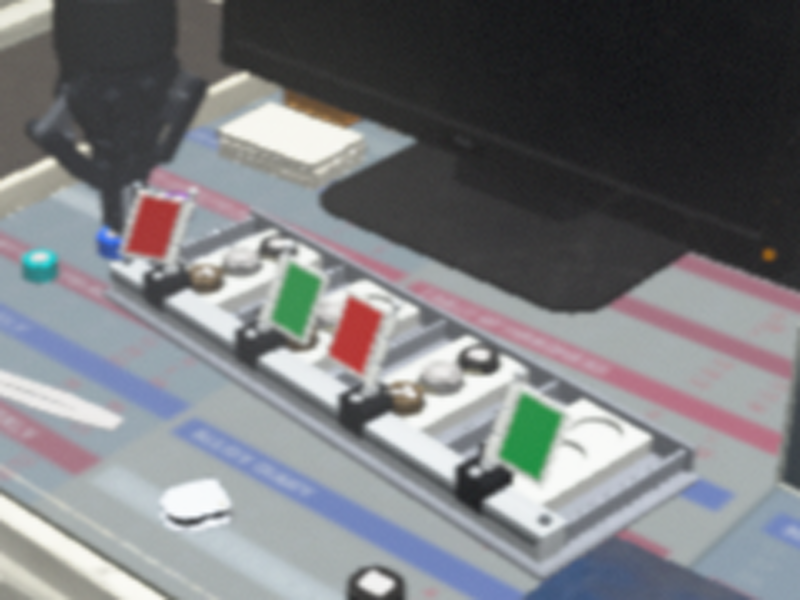

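The leaf at (155,228) has swung out, with the finger behind it on its left. Now I push right, lift, and move behind tag 2.

drive_tool:
  deltas:
    - [0,0.008,0,0,0,0]
    - [0,0.008,0,0,0,0]
    - [0,0.008,0,0,0,0]
    - [0,0.008,0,0,0,0]
    - [0,0.004,0,0,0,0]
    - [0,0,0,0,0,0]
    - [-0.01,0,0,0,0,0]
    - [0,0,-0.03,0,0,0]
    - [0,0,-0.04,0,0,0]
    - [0,0,0,0,0,0]

```text
clock: 6.5
tool_pos: [476.6, -83.5, 140.2]
tcp_rot: [0.001, 0.998, -0.059, 0.003]
wrist_force: [0.6, -1.1, 0.4]
finger_gap: -0.2
```

```bash
python3 - <<'E'
from h import *
rel()
s=arm.snapshot("scene")[150:330,220:460]
cv2.imwrite("pics/p3.png",cv2.resize(s,(800,600),interpolation=2))
E
```

```text
t 6.5 p [476.6 -83.5 140.2] q [ 0.001  0.998 -0.059  0.003] F [ 0.6 -1.1  0.4] gap -0.17564895021590732
tag 1 u(x fwd) -21.8  right 16.7 z 140.2
tag 2 u(x fwd) -21.8  right -75.4 z 140.2
tag 3 u(x fwd) -21.8  right -167.6 z 140.2
tag 4 u(x fwd) -21.8  right -259.7 z 140.2
```

View pics/p3.png

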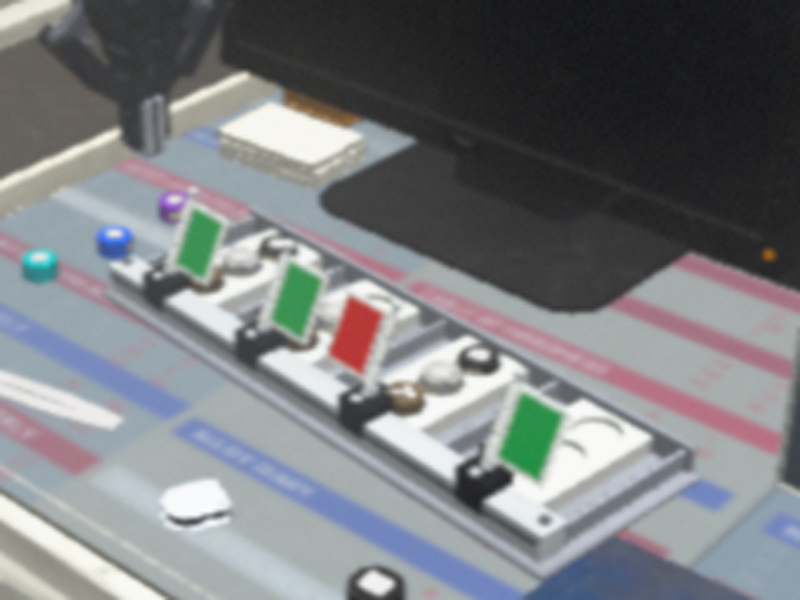

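Tag 1 is now green, at (200,243). On to tag 2, the mirror case.

drive_tool:
  deltas:
    - [0.022,0.034,0,0,0,0]
    - [0.022,0.034,0,0,0,0]
    - [0.021,0.0345,0,0,0,0]
    - [0,0,0,0,0,0]
    - [0,0,0.02,0,0,0]
    - [0,0,0.02,0,0,0]
    - [0,0,0.02,0,0,0]
    - [0,0,0.013,0,0,0]
    - [0,0,0,0,0,0]
    - [0,0,0,0,0,0]

```text
clock: 7.8
tool_pos: [527.5, -192.9, 64.1]
tcp_rot: [0.0, 0.998, -0.059, 0.0]
wrist_force: [-1.2, 0.4, 0.7]
finger_gap: 0.2
```

```bash
python3 -c "from h import *; rel()"
```

```text
t 7.8 p [ 527.5 -192.9   64.1] q [ 0.     0.998 -0.059  0.   ] F [-1.2  0.4  0.7] gap 0.24115533081505114
tag 1 u(x fwd) 41.7  right 119.2 z 64.1
tag 2 u(x fwd) 41.7  right 27.1 z 64.1
tag 3 u(x fwd) 41.7  right -65.1 z 64.1
tag 4 u(x fwd) 41.7  right -157.2 z 64.1
```

drive_tool:
  deltas:
    - [-0.008,0,0,0,0,0]
    - [-0.008,0,0,0,0,0]
    - [-0.008,0,0,0,0,0]
    - [-0.008,-0.002,0,0,0,0]
    - [-0.008,-0.002,0,0,0,0]
    - [-0.008,-0.002,0,0,0,0]
    - [-0.008,-0.002,0,0,0,0]
    - [0,0,0,0,0,0]

```text
clock: 8.8
tool_pos: [471.7, -177.8, 63.4]
tcp_rot: [-0.0, 0.998, -0.059, -0.0]
wrist_force: [0.0, 0.5, -0.3]
finger_gap: 0.1
```

drive_tool:
  deltas:
    - [0,-0.008,0,0,0,0]
    - [0,-0.008,0,0,0,0]
    - [0,-0.008,0,0,0,0]
    - [0,-0.008,0,0,0,0]
    - [0,-0.004,0,0,0,0]
    - [0,0,0,0,0,0]
    - [-0.01,0,0,0,0,0]
    - [0,0,-0.03,0,0,0]
    - [0,0,-0.045,0,0,0]
    - [0,0,0,0,0,0]

```text
clock: 10.05
tool_pos: [468.7, -142.5, 142.7]
tcp_rot: [0.001, 0.998, -0.06, 0.003]
wrist_force: [0.2, 1.0, 0.3]
finger_gap: -0.4
```

```bash
python3 - <<'E'
from h import *
rel()
s=arm.snapshot("scene")[150:330,220:460]
cv2.imwrite("pics/p4.png",cv2.resize(s,(800,600),interpolation=2))
E
```

```text
t 10.05 p [ 468.7 -142.5  142.7] q [ 0.001  0.998 -0.06   0.003] F [0.2 1.  0.3] gap -0.4017052389833408
tag 1 u(x fwd) -22.6  right 76.2 z 142.7
tag 2 u(x fwd) -22.6  right -15.9 z 142.7
tag 3 u(x fwd) -22.6  right -108.1 z 142.7
tag 4 u(x fwd) -22.5  right -200.2 z 142.7
```

View pics/p4.png

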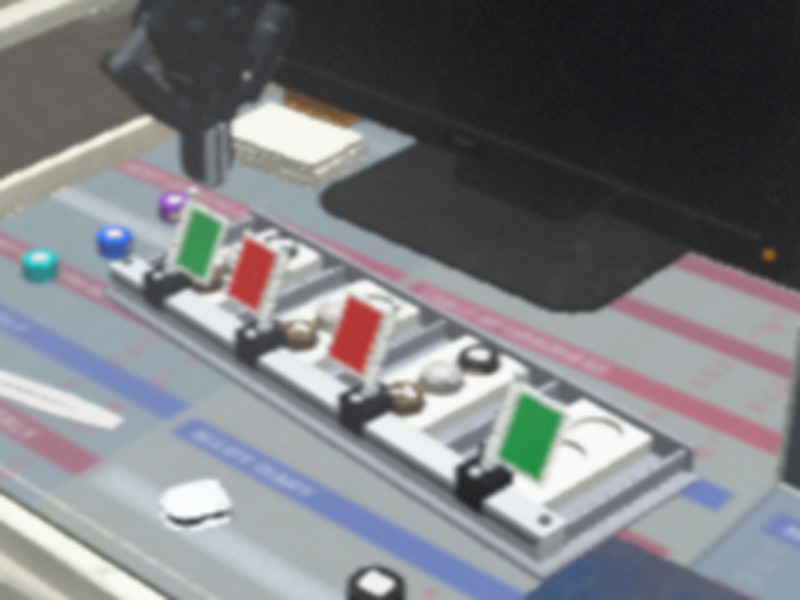

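Tag 2 is now red, at (253,275). Next is tag 3, red to green.

drive_tool:
  deltas:
    - [0.022,0.027,0,0,0,0]
    - [0.022,0.027,0,0,0,0]
    - [0.021,0.027,0,0,0,0]
    - [0,0,0,0,0,0]
    - [0,0,0.02,0,0,0]
    - [0,0,0.02,0,0,0]
    - [0,0,0.02,0,0,0]
    - [0,0,0.014,0,0,0]
    - [0,0,0,0,0,0]
    - [0,0,0,0,0,0]

```text
clock: 11.35
tool_pos: [522.0, -229.5, 65.1]
tcp_rot: [0.0, 0.998, -0.059, 0.0]
wrist_force: [0.8, 0.4, 0.6]
finger_gap: -0.3
```

```bash
python3 -c "from h import *; rel()"
```

```text
t 11.35 p [ 522.  -229.5   65.1] q [ 0.     0.998 -0.059  0.   ] F [0.8 0.4 0.6] gap -0.28800450505872155
tag 1 u(x fwd) 40.7  right 156.3 z 65.1
tag 2 u(x fwd) 40.7  right 64.1 z 65.1
tag 3 u(x fwd) 40.7  right -28.0 z 65.1
tag 4 u(x fwd) 40.7  right -120.2 z 65.1
```

drive_tool:
  deltas:
    - [-0.008,0,0,0,0,0]
    - [-0.008,0,0,0,0,0]
    - [-0.008,0,0,0,0,0]
    - [-0.008,0.002,0,0,0,0]
    - [-0.008,0.002,0,0,0,0]
    - [-0.008,0.002,0,0,0,0]
    - [-0.007,0.002,0,0,0,0]
    - [0,0,0,0,0,0]

```text
clock: 12.35
tool_pos: [465.5, -230.9, 64.4]
tcp_rot: [-0.0, 0.998, -0.06, -0.0]
wrist_force: [0.4, 0.5, -0.5]
finger_gap: 0.1
```

drive_tool:
  deltas:
    - [0,0.008,0,0,0,0]
    - [0,0.008,0,0,0,0]
    - [0,0.008,0,0,0,0]
    - [0,0.008,0,0,0,0]
    - [0,0.004,0,0,0,0]
    - [0,0,0,0,0,0]
    - [-0.01,0,0,0,0,0]
    - [0,0,-0.03,0,0,0]
    - [0,0,-0.045,0,0,0]
    - [0,0,0,0,0,0]

```text
clock: 13.6
tool_pos: [453.7, -266.7, 143.9]
tcp_rot: [0.002, 0.998, -0.059, 0.003]
wrist_force: [-0.5, -0.1, -0.0]
finger_gap: -0.5
```

```bash
python3 - <<'E'
from h import *
rel()
s=arm.snapshot("scene")[150:330,220:460]
cv2.imwrite("pics/p5.png",cv2.resize(s,(800,600),interpolation=2))
E
```

```text
t 13.6 p [ 453.7 -266.7  143.9] q [ 0.002  0.998 -0.059  0.003] F [-0.5 -0.1 -0. ] gap -0.49225004177474885
tag 1 u(x fwd) -22.8  right 201.3 z 143.9
tag 2 u(x fwd) -22.7  right 109.1 z 143.9
tag 3 u(x fwd) -22.7  right 17.0 z 143.9
tag 4 u(x fwd) -22.7  right -75.2 z 143.9
```

View pics/p5.png

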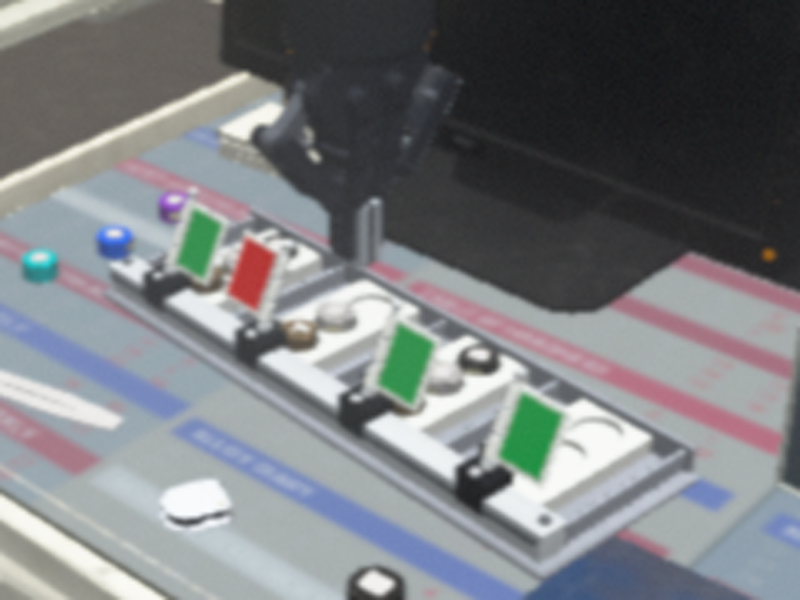

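Tag 3 is now green, at (405,365). Last is tag 4, green to red.

drive_tool:
  deltas:
    - [0.022,0.034,0,0,0,0]
    - [0.022,0.034,0,0,0,0]
    - [0.023,0.034,0,0,0,0]
    - [0,0,0,0,0,0]
    - [0,0,0.02,0,0,0]
    - [0,0,0.02,0,0,0]
    - [0,0,0.02,0,0,0]
    - [0,0,0.015,0,0,0]
    - [0,0,0,0,0,0]
    - [0,0,0,0,0,0]

```text
clock: 14.9
tool_pos: [506.6, -374.8, 65.1]
tcp_rot: [0.0, 0.998, -0.059, 0.0]
wrist_force: [-0.5, -0.1, 1.2]
finger_gap: -0.4
```

```bash
python3 -c "from h import *; rel()"
```

```text
t 14.9 p [ 506.6 -374.8   65.1] q [ 0.     0.998 -0.059  0.   ] F [-0.5 -0.1  1.2] gap -0.3547725739194368
tag 1 u(x fwd) 42.6  right 302.4 z 65.1
tag 2 u(x fwd) 42.6  right 210.2 z 65.1
tag 3 u(x fwd) 42.6  right 118.1 z 65.1
tag 4 u(x fwd) 42.6  right 25.9 z 65.1
```

drive_tool:
  deltas:
    - [-0.008,0,0,0,0,0]
    - [-0.008,0,0,0,0,0]
    - [-0.008,0,0,0,0,0]
    - [-0.008,-0.0015,0,0,0,0]
    - [-0.008,-0.0015,0,0,0,0]
    - [-0.008,-0.0015,0,0,0,0]
    - [-0.008,-0.0015,0,0,0,0]
    - [0,0,0,0,0,0]

```text
clock: 15.9
tool_pos: [450.7, -361.7, 64.4]
tcp_rot: [-0.0, 0.998, -0.06, -0.0]
wrist_force: [0.3, -0.3, -0.6]
finger_gap: -0.0
```

drive_tool:
  deltas:
    - [0,-0.008,0,0,0,0]
    - [0,-0.008,0,0,0,0]
    - [0,-0.008,0,0,0,0]
    - [0,-0.008,0,0,0,0]
    - [0,-0.004,0,0,0,0]
    - [0,0,0,0,0,0]
    - [-0.01,0,0,0,0,0]
    - [0,0,-0.03,0,0,0]
    - [-0.01,0,-0.045,0,0,0]
    - [-0.02,0,-0.05,0,0,0]
    - [0,0,0,0,0,0]
    - [0,0,0,0,0,0]

```text
clock: 17.4
tool_pos: [415.4, -321.6, 189.3]
tcp_rot: [0.0, 0.998, -0.06, 0.0]
wrist_force: [-0.1, 0.3, -0.6]
finger_gap: 0.3
```

```bash
python3 - <<'E'
from h import *
rel()
s=arm.snapshot("scene")[150:330,220:460]
cv2.imwrite("pics/p6.png",cv2.resize(s,(800,600),interpolation=2))
cv2.imwrite("pics/t6.png",cv2.resize(arm.snapshot("top")[145:295,218:438],(800,545),interpolation=2))
E
```

```text
t 17.4 p [ 415.4 -321.6  189.3] q [ 0.     0.998 -0.06   0.   ] F [-0.1  0.3 -0.6] gap 0.3313091402498372
tag 1 u(x fwd) -54.3  right 260.3 z 189.3
tag 2 u(x fwd) -54.3  right 168.2 z 189.3
tag 3 u(x fwd) -54.3  right 76.0 z 189.3
tag 4 u(x fwd) -54.3  right -16.1 z 189.3
```

View pics/p6.png

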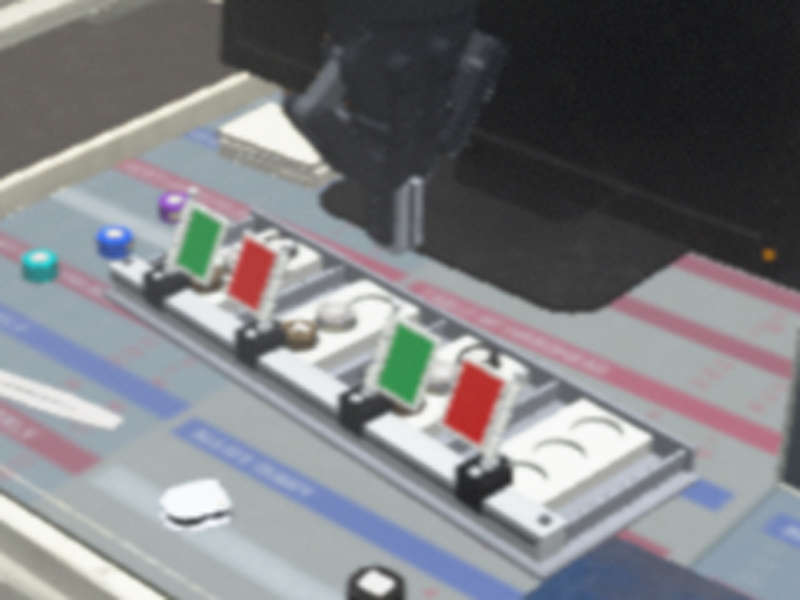

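View pics/t6.png

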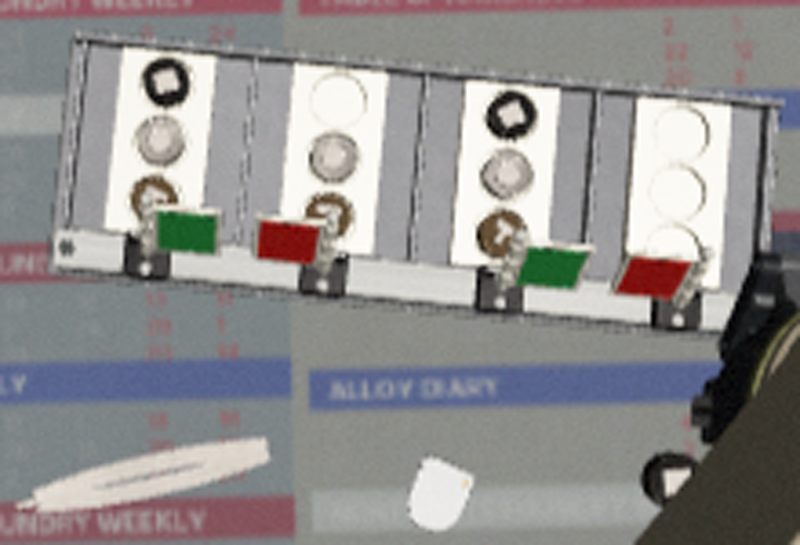

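The tags now read green, red, green and red, all folded on to their stops. The top view shows the specimens in their pockets, and the robot is clear of everything. Handing in.

```bash
python3 -c "from bench import arm; print(arm.hand_in())"
```

```text
the job is handed in; nothing more can be done
None
```

I flipped all four tags with the closed fingertips and handed the job in. The last reading was 17.4 s, against the 67 s limit. None of the tags was right at the start: from the left, the bays held 3, 2, 3 and 0 specimens, but the tags showed red, green, red and green.

**Last checks:** the final scene and top pictures show the tags as green, red, green and red, each looking folded right over. The specimens are in their pockets, and the tweezers, loupe and loose specimen look undisturbed. The gripper was raised clear at 189 mm. Wrist force stayed below about 2 N in every reading, though I only read it at the end of each move.

**Not checked:** I judged the leaf angles and specimen positions by eye and did not measure them. The hand-in gives no verdict. No check failed or disagreed.

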